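Prime the sampler's cleaner canister behind its drop-down cover

TASK

Prime the cleaner in the sampler: pull the drop-down cover open all the way to its stop, press the spray canister's cap right down to its stop and let it spring back, then push the cover up again until its catches snap and it is fully shut. Be gentle: do not push or pull hard on anything and do not let the cover bang open or shut; leave the other things on the bench standing where they are.

Things in the scene. Friction and masses are not known exactly. Their poses are not given: they have to be found in the camera images.
- sampler: Blue bench instrument, fixed, 286 mm wide. Origin: on the bench under the middle of the cover's hinge. x points level from its front into it, y along the hinge, z up; its front looks to the room's -y within 0.2 rad. Bay behind the cover: x = 4 to 105 mm, between cheeks at y = +-135 mm, 175 mm high. Housing from x = 110 mm, 196 mm high; its screen, from x = 148 mm, rises to 226 mm.
- cover (a joint): Angle of the white drop-down cover (0.5 kg), rad: 0 shut, grows as its top comes forward and down, 1.25 at its stop (18 degrees above level). Ball catches hold it shut: 10 to 15 N at the rail pulls it free, and as much pushes it through the last 0.11 rad until it snaps home. The hinge is stiff: it stays at any angle; 3 N at the rail moves it near upright, up to 7 N lifts it from its stop.
- cover_hinge (a point): Middle of the hinge at the cover's lower edge, 35 mm above the bench, in the plane of the front panel's inner face. Axes as the sampler's. In section the cover is an L: a front panel (when shut x = -8 to 0 mm, 276 mm wide, up to 170 mm above the hinge) and a top panel running 98 mm back from it over the bay, its upper face 170 mm above the hinge, with side skirts 28 mm deep.
- cover_rail (a point): Middle of the top edge of the cover's pull rail: the front panel carried on 30 mm above the top panel's upper face, 8 mm thick, 276 mm long, free to hook from behind. The point is at mid-thickness, 4 mm in front of the hinge and 200 mm above it when shut. Axes turn with the cover: z along the front panel away from the hinge, x to its inner side.
- spray_seat: Black cup, 62 mm across, one of three in a row in the bay (at sampler x = 52 mm, y = -80, 0 or 80 mm); origin under its middle, 30 mm above the bench. In it, upright on its centre, is fixed the metal spray canister, 45 mm across, with a white sprung cap 25 mm across on its axis. Canisters differ in length: the cap's top is 160 to 182 mm above the bench; see or feel where.
- cap (a joint): How far the canister's sprung cap is pressed down, m: 0 up, 0.006 at its stop. The spring pushes back with 5 N at the top and 11 N at the stop, where it turns rigid.
- amber_seat: Cup like the canister's, holding a brown bottle, which ends below 152 mm above the bench. A bystander.
- white_seat: Cup like the canister's, holding a white jar, which ends below 140 mm above the bench. A bystander.
- beaker: glass beaker, 68 mm across, 85 mm high, standing beside the sampler; origin under its middle. A bystander.
- tube_rack: grey block rack of capped sample tubes, 130 x 60 x 77 mm high; origin under its middle. A bystander.
- petri_dishes: stack of clear dishes, 90 mm across, 28 mm high, on the bench beyond the open cover; origin under its middle. A bystander.
- media_bottle: glass bottle with a screw cap, 72 mm across, 140 mm high; origin under its middle. A bystander.
- waste_jar: white jar with a black lid, 84 mm across, 95 mm high, behind the sampler; origin under its middle. A bystander.
- glove_box: carton of gloves, 120 x 230 x 75 mm high; origin under its middle. A bystander.
- screwdriver: screwdriver lying on the bench, 170 mm long; a bystander.

How it is judged:
On the way, in this order (a step that is already met when the one before it is completed fails the run):
1. the cover is pulled down to its stop (value of joint cover above 1.18 rad), for 0.2 s.
2. the canister's cap is pressed down to its stop, with the cover down (value of joint cap above 0.0048 m and value of joint cover above 1 rad), for 0.15 s.
3. the cap is let up again (value of joint cap below 0.001 m), for 0.1 s.
At the end, for the whole second after the job is handed in: The cover is shut within 0.02 rad (snapped into its catches), the cap is up within 1 mm, and every bystander stands within 30 mm of its start and has not tipped by more than 0.5 rad (value of joint cover below 0.02 rad and value of joint cap below 0.001 m and not (distance of beaker from where it was at the start of the episode above 0.03 m or angle between beaker's own z axis and vertical above 0.5 rad) and not (distance of tube_rack from where it was at the start of the episode above 0.03 m or angle between tube_rack's own z axis and vertical above 0.5 rad) and not (distance of petri_dishes from where it was at the start of the episode above 0.03 m or angle between petri_dishes's own z axis and vertical above 0.5 rad) and not (distance of media_bottle from where it was at the start of the episode above 0.03 m or angle between media_bottle's own z axis and vertical above 0.5 rad) and not (distance of waste_jar from where it was at the start of the episode above 0.03 m or angle between waste_jar's own z axis and vertical above 0.5 rad) and not (distance of glove_box from where it was at the start of the episode above 0.03 m or angle between glove_box's own z axis and vertical above 0.5 rad) and not (distance of screwdriver from where it was at the start of the episode above 0.03 m)); the robot touches nothing.
It fails at once if the robot pushes or pulls on something with more than 80 N (contact force between any of the fingers, the arm and anything else above 80 N).
It fails at once if the cover is flung open or slammed (faster than 3 rad/s) (velocity of joint cover above 3 rad/s or velocity of joint cover below -3 rad/s).
It fails at once if a bystander is moved by more than 30 mm or tipped ((distance of beaker from where it was at the start of the episode above 0.03 m or angle between beaker's own z axis and vertical above 0.5 rad) or (distance of tube_rack from where it was at the start of the episode above 0.03 m or angle between tube_rack's own z axis and vertical above 0.5 rad) or (distance of petri_dishes from where it was at the start of the episode above 0.03 m or angle between petri_dishes's own z axis and vertical above 0.5 rad) or (distance of media_bottle from where it was at the start of the episode above 0.03 m or angle between media_bottle's own z axis and vertical above 0.5 rad) or (distance of waste_jar from where it was at the start of the episode above 0.03 m or angle between waste_jar's own z axis and vertical above 0.5 rad) or (distance of glove_box from where it was at the start of the episode above 0.03 m or angle between glove_box's own z axis and vertical above 0.5 rad) or distance of screwdriver from where it was at the start of the episode above 0.03 m).
It also fails if it takes over 72 s, if anything falls off the work surface, if the arm or the gripper's body presses on something with over 40 N, if the wrist force passes 120 N, or if a joint passes its speed limit or range.

ROBOT

A 7-joint arm with a two-finger parallel gripper is mounted at the origin on the work surface. World frame = base frame: x ahead of the robot, y to its left, z up, the work surface at z = 0. Lengths are in m, angles in rad, forces in N, time in s.
With the tool pointing down it reaches from about 0.425 to 0.925 m from the base axis. Payload 6.8 kg.
Tool frame: the origin (TCP) lies where the fingers leave the gripper's body, on its centre line; the fingertips stand ahead of it and the grasp point (between the pads) lies 61 mm ahead of it (manip.tip_reach is the z of the fingertips in the tool frame, in m); z points along the fingers, y is the line along which they close (so a half turn about z gives the same grasp; the last joint's range is limited). The gripper opens to 88 mm and grips with 3 to 60 N. Pads are 20 mm wide; open, the fingers measure 115 mm over their backs; the gripper's body (75 mm by 178 mm) begins 61 mm behind the grasp point.
Start: joints at [1.123, 0.477, 0.022, 1.555, -0.011, 1.109, -0.083], TCP at [0.225, -0.636, 0.303] pointing down, gripper open.
Joint ranges: [-2.96, 2.96], [-0.34, 2.1], [-1.41, 1.46], [0.24, 2.44], [-1.37, 4.51], [0.17, 1.92], [-2.96, 2.96]. Speed limits (rad/s): [2.39, 2.39, 3.14, 3.14, 3.14, 3.14, 3.14].

INTERFACE

Orientations are given as [roll, pitch, yaw] about the fixed x, y, z axes, in that order (R = Rz(yaw) Ry(pitch) Rx(roll)).
In Python, from rig import manip, vision, finder gives the robot as it stands. The module is installed in compiled form; this text tells all that it offers.
- The arm moves only by the shell command python3 -m creep 'ROWS' [FORCE]. ROWS is text: rows parted by semicolons, each of 7 numbers parted by spaces: the shift along the tool's x, y, z normalised to -1 to 1, where 1 is 30 cm, then the turn, a rotation vector about the tool's x, y, z normalised to -1 to 1, where 1 is 60 degrees, then the opening, from -1 (shut) to 1 (fully open). In form: x y z wx wy wz claw; .... A call has 1 to 20 rows; each row is the pose to reach, as a shift and turn from the pose commanded when the call began, along the tool's axes at that moment; what a row does not reach only later rows make up. A row lasts 1/12 s, in which the tool goes at most 41.7 mm and 7.16 degrees, less where a joint would pass 70% of its speed; a pose out of reach is approached as far as the arm can. A call with a number of a shift or a turn outside -1 to 1 is refused whole. A call with a gripper value outside its range is refused whole. The fingers move at their own pace and stop on an object; FORCE is the grip in N (left out, the last holds). Time passes only in rows, so rows that repeat a pose let the fingers close. It gives the time, the measured TCP pose, the force, the opening and the grip force at its end, in the units of the state.
- manip.get_state(): the state, without advancing time (a new reading comes with each control period).
- vision.grab_frame(name): name is "scene" or "top" or "wrist"; returns the picture (480x640x3 uint8, blue, green, red); there is no depth.
- vision.camera_model(name): a dict with "mtx" (3x3 intrinsics, pixels), "rvec" (rotation vector, rad) and "tvec" (3), from world to camera coordinates, as OpenCV has them. Camera axes: x right, y down, z forward; pixel columns grow to the right and rows downward; lengths in m; the calibration is good to about 2 mm. A picture is of the moment at which its call begins: read the wrist's pose just before it. camera_model takes no time and is no camera call; for the wrist camera it gives the pose at the moment of the call.
- manip.close_job(): hands the job in; it is judged then, once.
Trained networks look in the newest picture that a camera, given by its name, has taken for a name from the list of things; names that differ only in an ending like _2 or _b are one class to them, and where a whole thing is asked for, a point or a joint stands for the part that bears it (a point fixed in the world has none). Each returns a list of dicts, best first, with "p" (0 to 1); they miss things now and then, are a little off and sometimes report something else, mostly with a low value. They report only what shows in the picture. A call takes as long as a camera call.
- finder.boxes_of(camera, query): "rect" ([left, top, right, bottom] in pixels, round what is visible of it).
- finder.outline_of(camera, query): "region" (480x640 bool, what is visible of it) and "rect" ([left, top, right, bottom] in pixels, round what is visible of it).
- finder.spot_point(camera, query): "centre" ([row, column] in pixels: a listed point, or the origin of a listed thing).
The state is a dict: "clock": time; "joints": joint angles; "joint_velocities": joint speeds; "effort": joint torques, N m; "ee_pos": TCP position; "orientation": TCP orientation; "force": force on the tool from outside, world axes, zero at the start; "wrist_torque": the same for the moment, N m; "grip_width": finger opening in m; "gripper_force": force on a finger pad.
Only numpy, scipy, OpenCV 4.12 (cv2) and the standard library are available. Lean on these libraries where they do the work, as an engineer would, in place of code of your own. Each camera call takes 0.05 s, during which the arm holds its last target. There are 200 camera calls.

## Working session

There is one attempt and no reset: what is moved stays moved. The work goes in short steps, Python scripts to look and compute and a shell command to move; the robot and the scene stay as the last step left them, time stands still between calls to the robot, and variables do not carry over. Pictures are saved under pics/ and viewed, at most 10 in all, crops included, and the job is handed in when it is done.

```bash
mkdir -p pics
cat > h.py <<'E'
import numpy as np, cv2
from rig import manip, vision, finder
from scipy.spatial.transform import Rotation as R
def cam(n):
    m=vision.camera_model(n); return np.array(m["mtx"]),np.array(m["rvec"]).ravel(),np.array(m["tvec"]).ravel()
def ray(n,rc,c=None):
    K,r,t=c or cam(n); Rm=R.from_rotvec(r).as_matrix()
    d=Rm.T@np.linalg.inv(K)@[rc[1],rc[0],1]; return -Rm.T@t,d/np.linalg.norm(d)
def atz(n,rc,z,c=None):
    o,d=ray(n,rc,c); return o+d*(z-o[2])/d[2]
def tri(rs):
    A=np.zeros((3,3));b=np.zeros(3)
    for o,d in rs:
        P=np.eye(3)-np.outer(d,d);A+=P;b+=P@o
    x=np.linalg.solve(A,b); return x,[float(np.linalg.norm((np.eye(3)-np.outer(d,d))@(x-o))) for o,d in rs]
def proj(n,p,c=None):
    K,r,t=c or cam(n); return cv2.projectPoints(np.float64(p).reshape(-1,1,3),r,t,K,None)[0].reshape(-1,2)
E
python3 - <<'E'
from h import *
np.set_printoptions(precision=4,suppress=True)
s=manip.get_state();print(s, manip.tip_reach)
for n in("scene","top"):
    f=vision.grab_frame(n);cv2.imwrite(f"pics/{n}0.png",f);print(n,ray(n,(240,320)))
    for q in("sampler","cover_hinge","cover_rail","spray_seat","amber_seat","white_seat","petri_dishes","beaker","tube_rack","media_bottle"):
        print(n,q,[(np.round(d["centre"],1),round(d["p"],2)) for d in finder.spot_point(n,q)[:3]])
E
```

```text
{'clock': 0.0, 'joints': array([ 1.1229,  0.4778,  0.0223,  1.5564, -0.0115,  1.1093, -0.0831]), 'joint_velocities': array([ 0.0008, -0.0014,  0.0014, -0.0006,  0.0012, -0.0008,  0.0015]), 'effort': array([  0.0012, -58.2851,   1.5351, -27.2618,  -0.0544,   0.0171,
         0.0002]), 'ee_pos': array([ 0.2248, -0.636 ,  0.3017]), 'orientation': array([-3.1398,  0.0001,  0.3398]), 'force': array([ 0.1303, -0.0395, -0.2095]), 'wrist_torque': array([-0.0175, -0.009 ,  0.0463]), 'gripper_force': 0.0, 'grip_width': 0.08779647600294767} 0.08
scene (array([ 0.706 , -0.4396,  1.4817]), array([-0.1211,  0.2526, -0.96  ]))
scene sampler [(array([224.5, 334.1]), 0.78)]
scene cover_hinge [(array([216.7, 334.2]), 0.73)]
scene cover_rail [(array([196.1, 333.5]), 0.55)]
scene spray_seat []
scene amber_seat []
scene white_seat []
scene petri_dishes [(array([349.1, 318. ]), 0.86)]
scene beaker [(array([226.7, 410.9]), 0.69)]
scene tube_rack [(array([294.1, 394.3]), 0.72)]
scene media_bottle [(array([394.7, 185.1]), 0.66)]
top (array([ 0.3108, -0.0349,  1.388 ]), array([ 0.1594, -0.0026, -0.9872]))
top sampler [(array([241.6, 307. ]), 0.64)]
top cover_hinge [(array([241.4, 304.9]), 0.85)]
top cover_rail [(array([227.1, 309.2]), 0.6)]
top spray_seat []
top amber_seat []
top white_seat []
top petri_dishes [(array([215.4, 413.1]), 0.96)]
top beaker [(array([175.6, 283. ]), 0.54)]
top tube_rack [(array([170.6, 340.8]), 0.7)]
top media_bottle [(array([299.5, 491.3]), 0.57)]
```

View pics/scene0.png

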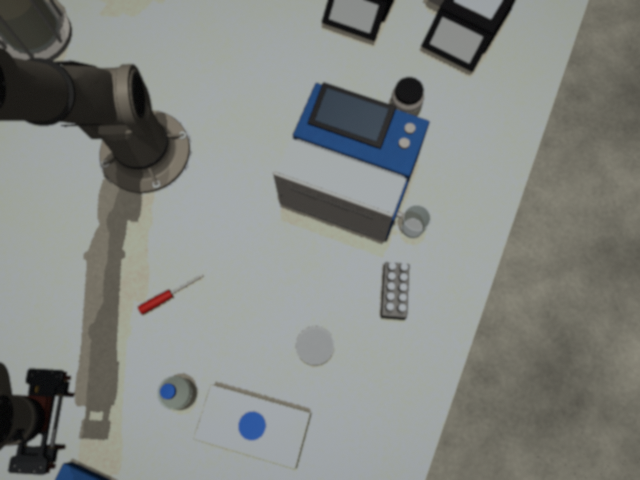

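View pics/top0.png

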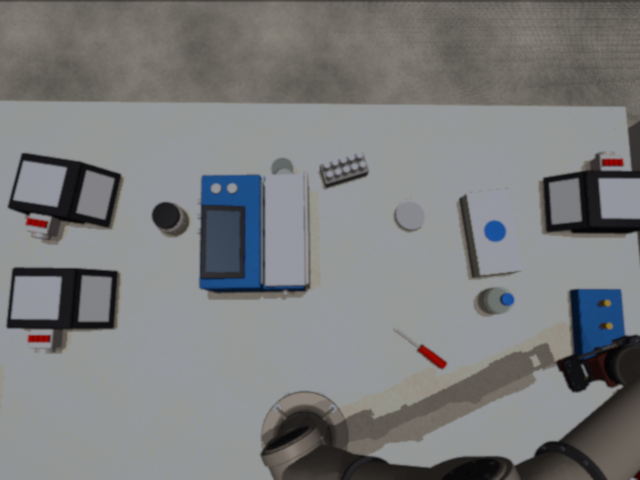

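Run:
```python
from h import *
np.set_printoptions(precision=4,suppress=True)
D={"hinge":((216.7,334.2),(241.4,304.9)),"rail":((196.1,333.5),(227.1,309.2)),"sampler":((224.5,334.1),(241.6,307)),"petri":((349.1,318),(215.4,413.1)),"beaker":((226.7,410.9),(175.6,283)),"rack":((294.1,394.3),(170.6,340.8)),"media":((394.7,185.1),(299.5,491.3))}
for k,(a,b) in D.items(): print(k,*tri([ray("scene",a),ray("top",b)]))
for n in("scene","top"):
    for q in("cover_rail","sampler"):
        o=finder.outline_of(n,q)
        for d in o[:1]:
            print(n,q,d["p"],d["rect"]);c=np.argwhere(d["region"])[:,::-1].astype(np.float32);print(cv2.boxPoints(cv2.minAreaRect(c)))
```

```text
hinge [0.529  0.0072 0.0316] [0.0048171035832955105, 0.004817103583295503]
rail [ 0.5332 -0.0087  0.223 ] [0.004056878014999294, 0.004056878014999474]
sampler [ 0.5333  0.001  -0.0068] [0.003079836393993569, 0.00307983639399354]
petri [ 0.6142 -0.3034 -0.003 ] [0.005616865075303243, 0.005616865075303355]
beaker [0.7188 0.0682 0.0114] [0.003141612627255819, 0.0031416126272557922]
rack [ 0.742  -0.1012 -0.0122] [0.0043233840575136314, 0.004323384057513569]
media [ 0.3724 -0.5166  0.0074] [0.003925305638724703, 0.0039253056387245164]
scene cover_rail 0.94 [276.0, 139.9, 404.4, 244.1]
[[263.5435 200.8764]
 [286.173  136.5609]
 [405.8727 178.6775]
 [383.2432 242.993 ]]
scene sampler 0.88 [273.1, 85.6, 428.6, 242.0]
[[264.1572 198.9277]
 [310.0253  74.8137]
 [434.7704 120.9152]
 [388.9023 245.0291]]
top cover_rail 0.83 [264.7, 171.0, 311.2, 287.4]
[[265. 286.]
 [265. 172.]
 [309. 172.]
 [309. 286.]]
top sampler 0.67 [197.2, 172.0, 308.9, 292.0]
[[197. 172.]
 [309. 172.]
 [309. 293.]
 [197. 293.]]
```

The scene picture shows the sampler at about (350,160) with its cover towards the lower left. The top picture shows it at (255,232) with the front facing right (-y), nearly square to the room. The dishes are at (410,215). I'll refine the pose on enlarged crops.

```bash
cat >> h.py <<'E'
def frame(x,y,a):  # sampler->world; a = yaw of sampler x axis minus pi/2
    return np.array([x,y,0]),R.from_euler('z',np.pi/2+a)
def s2w(P,pose):
    o,r=frame(*pose); return r.apply(np.atleast_2d(P))+o
def cov(P,q): # cover frame (hinge origin) -> sampler
    return R.from_euler('y',-q).apply(np.atleast_2d(P))+[0,0,.035]
E
python3 - <<'E'
from h import *
pose=(.530,.003,0.)
P=np.array([[-.008,s*.138,z] for s in(-1,1) for z in(0,.2)]+[[.0,s*.138,.2] for s in(-1,1)]+[[.098,s*.138,.17] for s in(-1,1)])
W=s2w(cov(P,0),pose)
H=s2w([[x,s*.143,z] for s in(-1,1) for x,z in((.110,.196),)],pose)
out=[]
for n,(x0,y0) in(("scene",(265,70)),("top",(190,150))):
    f=cv2.imread(f"pics/{n}0.png");k=4 if n=="scene" else 4
    c=cv2.resize(f[y0:y0+150 if 0 else y0+180,x0:x0+130 if n=="top" else x0+170],None,fx=2.6,fy=2.6,interpolation=cv2.INTER_CUBIC)
    for u,v in proj(n,np.vstack([W,H])): cv2.circle(c,(int((u-x0+.5)*2.6),int((v-y0+.5)*2.6)),2,(0,0,255),-1)
    out.append(c)
cv2.imwrite("pics/c1.png",np.hstack(out))
print(proj("scene",W),proj("top",W))
E
```

```text
[[383.27933886 242.07588099]
 [391.06672588 216.07925224]
 [279.71422035 201.42913273]
 [272.65159074 170.34357512]
 [392.39551826 212.78784515]
 [274.14070624 167.21075077]
 [406.67686201 178.51657752]
 [292.7599077  135.58185007]] [[308.66056396 191.58365868]
 [307.11415332 170.45855488]
 [307.41947128 289.21028718]
 [305.60343377 284.06442119]
 [303.82411038 170.426602  ]
 [302.19283666 284.03328618]
 [264.83261312 173.64997645]
 [261.84908094 284.54399394]]
```

View pics/c1.png

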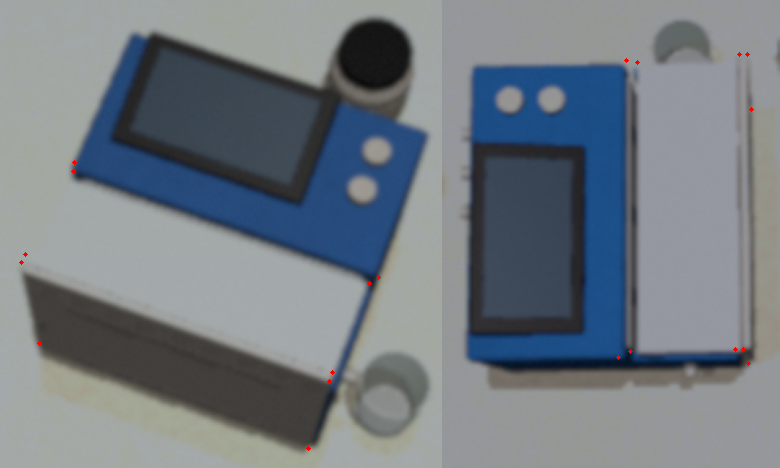

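The projected corners nearly match the edges, with the rail end at crop (23,271) against a predicted (22,258). I'll fit the pose to the corners I measured.

Run:
```python
from h import *
from scipy.optimize import least_squares
k=2.6
S={(-.008,.138,.2):(23,271),(-.008,-.138,.2):(328,382),(-.008,-.138,0):(312,447),(-.008,.138,0):(40,353),(.098,.138,.17):(77,178),(.098,-.138,.17):(371,281)}
T={(-.008,-.138,.2):(752,60),(-.008,.138,.2):(750,352),(.098,-.138,.17):(637,64),(.098,.138,.17):(635,353)}
def res(v,full=False):
    r=[]
    for n,D,x0,y0 in(("scene",S,265,70),("top",T,190-442/k,150)):
        m=proj(n,s2w(cov(np.array(list(D)),0),v[:3]));d=np.array(list(D.values()))/k+[x0-.5,y0-.5]
        r.append(m-d)
    return r if full else np.vstack(r).ravel()
s=least_squares(res,[.53,0,0],loss="soft_l1");print(s.x);print(*[np.round(a,1) for a in res(s.x,True)])
for n in("scene","top"):
  o=finder.outline_of(n,"screwdriver"); print(n,[(d["p"],d["rect"]) for d in o[:1]])
```

```text
[5.31606172e-01 3.41060185e-04 2.19418914e-02]
[[-1.  -0.9]
 [ 1.2 -0.2]
 [-0.5  0.8]
 [-0.4 -1.6]
 [-2.6 -0.3]
 [-0.7  0.7]] [[-1.8 -2.8]
 [ 0.1 -1.6]
 [ 0.2 -0.2]
 [ 0.5 -0.5]]
scene [(0.92, [137.3, 276.6, 196.8, 315.1])]
top [(0.91, [395.4, 328.9, 446.7, 369.5])]
```

```bash
cat >> h.py <<'E'
POSE=(.5316,.0003,.022)
def rotd(t): # tool z=(sin t,0,-cos t) in sampler frame, tool y=-y_s
    M=np.array([[np.cos(t),0,np.sin(t)],[0,-1,0],[np.sin(t),0,-np.cos(t)]]); return frame(*POSE)[1]*R.from_matrix(M)
def tcp(xs,ys,zs,t=0): # tip centre in sampler frame
    Rd=rotd(t); return s2w([xs,ys,zs],POSE)[0]-.08*Rd.as_matrix()[:,2],Rd
def row(tg,start):
    p,Rd=tg;p0,R0=start
    return np.round(np.r_[R0.inv().apply(p-p0)/.3,(R0.inv()*Rd).as_rotvec()/np.deg2rad(60)],3)
def now():
    s=manip.get_state();return np.array(s["ee_pos"]),R.from_euler('xyz',s["orientation"])
def tip(): # measured tip in sampler frame
    p,r=now();o,f=frame(*POSE);return np.round(f.inv().apply(p+.08*r.as_matrix()[:,2]-o),4)
E
python3 - <<'E'
from h import *
print(row(tcp(.03,0,.32),now()), row((now()[0]+[0,0,.1],now()[1]),now()))
E
```

```text
[ 1.702 -1.755 -0.324  0.     0.    -1.197] [ 0.     0.    -0.333  0.     0.     0.   ]
```

```bash
python3 -m creep '0 0 -0.33 0 0 0 -1;0 0 -0.33 0 0 0 -1;0.15 -0.16 -0.33 0 0 -0.1 -1;0.3 -0.3 -0.33 0 0 -0.2 -1;0.45 -0.46 -0.33 0 0 -0.3 -1;0.6 -0.62 -0.33 0 0 -0.4 -1;0.75 -0.77 -0.33 0 0 -0.5 -1;0.85 -0.88 -0.33 0 0 -0.6 -1;0.95 -0.97 -0.33 0 0 -0.7 -1;0.95 -0.97 -0.33 0 0 -0.7 -1;0.95 -0.97 -0.33 0 0 -0.7 -1;0.95 -0.97 -0.33 0 0 -0.7 -1' 20
python3 -c "
from h import *
print(row(tcp(.03,0,.32),now()))"
```

```text
clock: 2.4
ee_pos: [0.3977, -0.2639, 0.4021]
orientation: [3.141, -0.0, 1.075]
force: [0.4, -0.5, 0.1]
grip_width: 0.0115
gripper_force: 0.0
[ 1.074e+00 -7.600e-02  7.000e-03  1.000e-03  0.000e+00 -4.950e-01]
```

```bash
python3 -m creep '0.14 -0.01 0 0 0 -0.1 -1;0.28 -0.02 0 0 0 -0.2 -1;0.42 -0.03 0 0 0 -0.3 -1;0.56 -0.04 0 0 0 -0.4 -1;0.7 -0.05 0 0 0 -0.49 -1;0.84 -0.06 0.005 0 0 -0.495 -1;0.98 -0.07 0.005 0 0 -0.495 -1;1 -0.076 0.005 0 0 -0.495 -1;1 -0.076 0.005 0 0 -0.495 -1;1 -0.076 0.005 0 0 -0.495 -1'
python3 -c "
from h import *
s=manip.get_state();print(tip(),s['joints'],s['force'],row(tcp(.03,0,.32),now()))
f=vision.grab_frame('wrist');cv2.imwrite('pics/w1.png',f)
print(proj('wrist',s2w([[-.004,0,.235],[-.004,.138,.235],[-.004,-.138,.235],[.098,.138,.205],[.098,-.138,.205]],POSE)))
print([(d['centre'],d['p']) for d in finder.spot_point('wrist','cover_rail')[:1]])
"
```

```text
clock: 3.23
ee_pos: [0.5198, 0.0069, 0.4]
orientation: [-3.141, 0.001, 1.592]
force: [0.0, -0.8, 0.5]
grip_width: 0.0007
gripper_force: 0.0
[0.0068 0.0117 0.32  ] [ 0.39770561  0.18849649 -0.60675353  1.76346192  0.11425525  1.22541342
 -0.21856379] [ 0.01487325 -0.79688248  0.52777601] [ 0.077  0.039 -0.    -0.001  0.001 -0.001]
[[334.90983177 256.5450219 ]
 [132.35343038 257.24775766]
 [537.73916142 255.84133926]
 [130.22167474 100.06799985]
 [539.08448085  98.43590329]]
[([256.1, 329.8], 0.9)]
```

View pics/w1.png

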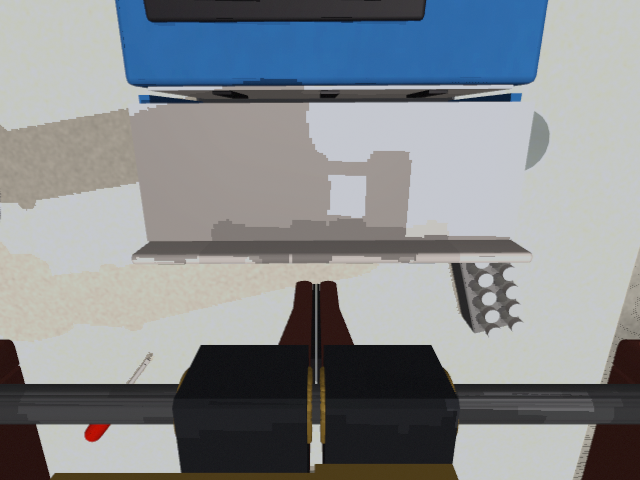

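The wrist picture shows the rail top edge at row 258, columns 133 to 531, within about 2 mm of the fitted pose. Next I'll move behind the rail.

```bash
python3 -m creep '0.077 0.039 0 0 0 0 -1;0.077 0.039 0 0 0 0 -1;0.077 0.039 0 0 0 0 -1;0.077 0.039 0 0 0 0 -1;0.077 0.039 0 0 0 0 -1'
python3 -c "
from h import *
s=manip.get_state();print(tip(),s['joints'],s['force'],row(tcp(.022,0,.215),now()))
"
```

```text
clock: 3.75
ee_pos: [0.5309, 0.029, 0.4001]
orientation: [-3.141, 0.001, 1.589]
force: [-0.6, -0.4, -0.4]
grip_width: 0.0007
gripper_force: 0.0
[2.860e-02 1.000e-04 3.201e-01] [ 0.35905517  0.21287223 -0.61882058  1.73796416  0.13113656  1.23253231
 -0.27481458] [-0.63841875 -0.36194033 -0.40242902] [-0.022  0.     0.35  -0.     0.001 -0.004]
```

```bash
python3 -m creep '-0.015 0 0.12 0 0 0 -1;-0.022 0 0.2 0 0 0 -1;-0.022 0 0.27 0 0 0 -1;-0.022 0 0.3 0 0 0 -1;-0.022 0 0.32 0 0 0 -1;-0.022 0 0.32 0 0 0 -1;-0.022 0 0.32 0 0 0 -1'
python3 - <<'E'
from h import *
s=manip.get_state();print(tip(),s['force'])
st=now()
# finger's -x bottom corner follows cover point (0,0,.193); relative tilt t=0.2q
for q in np.r_[0,.05,.1,.2:1.3:.1,1.25,1.28]:
    t=.2*q; c=cov([0,0,.193],q)[0]; ctr=c+.010*np.array([np.cos(t),0,np.sin(t)])
    print(round(q,2),np.round(ctr,4),row(tcp(ctr[0],0,ctr[2],t),st)[[0,2,4]])
E
```

```text
clock: 4.33
ee_pos: [0.5318, 0.0241, 0.3051]
orientation: [3.14, -0.0, 1.591]
force: [0.1, 0.1, 0.2]
grip_width: 0.0006
gripper_force: 0.0
[ 0.0237 -0.0008  0.2251] [0.14251006 0.12582652 0.18562567]
0.0 [0.01  0.    0.228] [-0.046 -0.01  -0.   ]
0.05 [0.0004 0.     0.2279] [-0.081 -0.009  0.009]
0.1 [-0.0093  0.      0.2272] [-0.115 -0.007  0.019]
0.2 [-0.0284  0.      0.2246] [-0.184  0.002  0.038]
0.3 [-0.0471  0.      0.22  ] [-0.252  0.017  0.057]
0.4 [-0.0652  0.      0.2136] [-0.318  0.039  0.076]
0.5 [-0.0826  0.      0.2054] [-0.381  0.067  0.095]
0.6 [-0.099   0.      0.1955] [-0.441  0.101  0.115]
0.7 [-0.1144  0.      0.184 ] [-0.498  0.139  0.134]
0.8 [-0.1286  0.      0.1711] [-0.55   0.183  0.153]
0.9 [-0.1413  0.      0.1568] [-0.598  0.232  0.172]
1.0 [-0.1526  0.      0.1413] [-0.641  0.285  0.191]
1.1 [-0.1622  0.      0.1247] [-0.678  0.341  0.21 ]
1.2 [-0.1702  0.      0.1073] [-0.71   0.4    0.229]
1.25 [-0.1735  0.      0.0983] [-0.723  0.431  0.239]
1.28 [-0.1752  0.      0.0929] [-0.731  0.449  0.244]
```

```bash
python3 -m creep '-0.03 -0.01 -0.01 0 0 0 -1;-0.046 0 -0.01 0 0 0 -1;-0.055 0 -0.01 0 0.002 0 -1;-0.065 0 -0.01 0 0.005 0 -1;-0.075 0 -0.01 0 0.007 0 -1;-0.085 0 -0.009 0 0.009 0 -1;-0.1 0 -0.008 0 0.015 0 -1;-0.115 0 -0.007 0 0.019 0 -1;-0.135 0 -0.004 0 0.025 0 -1;-0.16 0 0 0 0.03 0 -1;-0.184 0 0.002 0 0.038 0 -1;-0.218 0 0.01 0 0.047 0 -1;-0.252 0 0.017 0 0.057 0 -1;-0.285 0 0.028 0 0.066 0 -1;-0.318 0 0.039 0 0.076 0 -1;-0.35 0 0.053 0 0.085 0 -1;-0.381 0 0.067 0 0.095 0 -1;-0.381 0 0.067 0 0.095 0 -1'
python3 - <<'E'
from h import *
s=manip.get_state();print(tip(),s['force'])
p,r=tcp(-.0826,0,.2054,.1)
st=(p,r);print(row(st,now()));st=now()
for q in np.r_[.5:1.3:.1,1.25,1.28]:
    t=.2*q; c=cov([0,0,.193],q)[0]; ctr=c+.010*np.array([np.cos(t),0,np.sin(t)])
    print(round(q,2),np.round(ctr,4),row(tcp(ctr[0],0,ctr[2],t),st)[[0,2,4]])
f=vision.grab_frame('top');cv2.imwrite('pics/t2.png',f)
print([(d['centre'],d['p']) for d in finder.spot_point('top','cover_rail')[:1]],proj('top',s2w(cov([-.004,0,.2],.5),POSE)),proj('top',s2w(cov([-.004,0,.2],0),POSE)))
E
```

```text
clock: 5.83
ee_pos: [0.5333, -0.0938, 0.2831]
orientation: [-3.14, -0.099, 1.587]
force: [-0.1, -0.7, 0.1]
grip_width: 0.0005
gripper_force: 0.0
[-0.0863  0.0004  0.2035] [-0.13851709 -0.74965154  0.0675892 ]
[ 0.012  0.001 -0.005 -0.001  0.001 -0.006]
0.5 [-0.0826  0.      0.2054] [ 0.013 -0.005  0.001]
0.6 [-0.099   0.      0.1955] [-0.051  0.022  0.02 ]
0.7 [-0.1144  0.      0.184 ] [-0.111  0.055  0.039]
0.8 [-0.1286  0.      0.1711] [-0.167  0.094  0.058]
0.9 [-0.1413  0.      0.1568] [-0.22   0.138  0.077]
1.0 [-0.1526  0.      0.1413] [-0.267  0.186  0.097]
1.1 [-0.1622  0.      0.1247] [-0.31   0.238  0.116]
1.2 [-0.1702  0.      0.1073] [-0.347  0.294  0.135]
1.25 [-0.1735  0.      0.0983] [-0.364  0.323  0.144]
1.28 [-0.1752  0.      0.0929] [-0.373  0.341  0.15 ]
[([225.6, 345.5], 0.75)] [[345.14505298 227.10098812]] [[305.83708646 225.5401982 ]]
```

```bash
python3 -m creep '-0.02 0 0.008 0 0.01 0 -1;-0.051 0 0.022 0 0.02 0 -1;-0.081 0 0.038 0 0.03 0 -1;-0.111 0 0.055 0 0.039 0 -1;-0.139 0 0.074 0 0.048 0 -1;-0.167 0 0.094 0 0.058 0 -1;-0.194 0 0.116 0 0.067 0 -1;-0.22 0 0.138 0 0.077 0 -1;-0.244 0 0.162 0 0.087 0 -1;-0.267 0 0.186 0 0.097 0 -1;-0.289 0 0.212 0 0.106 0 -1;-0.31 0 0.238 0 0.116 0 -1;-0.329 0 0.266 0 0.125 0 -1;-0.347 0 0.294 0 0.135 0 -1;-0.356 0 0.308 0 0.14 0 -1;-0.364 0 0.323 0 0.144 0 -1;-0.368 0 0.332 0 0.147 0 -1;-0.37 0 0.34 0 0.15 0 -1;-0.37 0 0.34 0 0.15 0 -1;-0.37 0 0.34 0 0.15 0 -1'
python3 - <<'E'
from h import *
s=manip.get_state();print(tip(),s['force'])
r=now()[1].as_matrix();p=now()[0]+.08*r[:,2]-.01*r[:,0];o,f=frame(*POSE);x,y,z=f.inv().apply(p-o)-[0,0,.035];print("q",np.arctan2(-x,z),np.hypot(x,z))
E
```

```text
clock: 7.6
ee_pos: [0.5356, -0.1902, 0.1743]
orientation: [-3.141, -0.257, 1.592]
force: [-9.9, -0.3, 24.8]
grip_width: 0.0007
gripper_force: 11.5
[-0.1702  0.0002  0.0969] [-9.89230313 -0.31595956 24.82823725]
q 1.252197911382577 0.189416261320487
```

```bash
python3 -m creep '0 0 0 0 0 0 -1;0 0 -0.05 0 0 0 -1;0 0 -0.15 0 0 0 -1;0 0 -0.28 0 0 0 -1;0 0 -0.4 0 0 0 -1;0 0 -0.52 0 0 0 -1;0 0 -0.6 0 0 0 -1;0 0 -0.6 0 0 0 -1;0 0 -0.6 0 0 0 -1'
python3 - <<'E'
from h import *
print(tip(),manip.get_state()['force'])
im=[]
for n in("scene","top"):
    f=vision.grab_frame(n);im.append(f)
    for q in("spray_seat","amber_seat","white_seat","cap","cover_rail"):
        print(n,q,[(np.round(d["centre"],1),round(d["p"],2)) for d in finder.spot_point(n,q)[:2]],[(np.round(d["rect"],1),round(d["p"],2)) for d in finder.boxes_of(n,q)[:2]])
    for y in(-.08,0,.08): print(y,proj(n,s2w([[.052,y,.03],[.052,y,.17]],POSE)).round(1).tolist())
    print(proj(n,s2w(cov([-.004,0,.2],1.25),POSE)))
a=cv2.resize(im[0][60:280,240:440],None,fx=2,fy=2);b=cv2.resize(im[1][150:310,190:390],None,fx=2,fy=2)
c=np.zeros((440,800,3),np.uint8);c[:,:400]=a;c[:320,400:]=b;cv2.imwrite("pics/open.png",c)
E
```

```text
clock: 8.35
ee_pos: [0.5372, -0.2362, 0.347]
orientation: [3.139, -0.255, 1.592]
force: [-0.1, -0.2, 0.2]
grip_width: 0.0005
gripper_force: 0.0
[-0.2164 -0.0006  0.2696] [-0.14742733 -0.24677602  0.21598663]
scene spray_seat [(array([200.8, 340.7]), 0.48)] [(array([328.2, 199.3, 349.8, 216.2]), 0.77), (array([390.7,  74.8, 424.9, 115.9]), 0.61)]
scene amber_seat [(array([191.4, 307.6]), 0.69)] [(array([296.7, 329.7, 334.6, 367.2]), 0.15)]
scene white_seat [(array([210.4, 368.2]), 0.66), (array([218.7, 337.4]), 0.32)] [(array([358.2, 211.4, 378. , 227.2]), 0.5)]Traceback (most recent call last):
  File "<stdin>", line 7, in <module>
ValueError: it knows: amber_seat, beaker, cover_hinge, cover_rail, glove_box, media_bottle, petri_dishes, sampler, screwdriver, spray_seat, tube_rack, waste_jar, white_seat
```

Run:
```python
from h import *
im=[]
for n in("scene","top"):
    f=vision.grab_frame(n);im.append(f)
    for q in("spray_seat","amber_seat","white_seat","cover_rail"):
        print(n,q,[(np.round(d["centre"],1),round(d["p"],2)) for d in finder.spot_point(n,q)[:2]])
    for y in(-.08,0,.08): print(y,proj(n,s2w([[.052,y,.03],[.052,y,.17]],POSE)).round(1).tolist())
    print(proj(n,s2w(cov([-.004,0,.2],1.25),POSE)))
a=cv2.resize(im[0][60:280,240:440],None,fx=2,fy=2);b=cv2.resize(im[1][150:310,190:390],None,fx=2,fy=2)
c=np.zeros((440,800,3),np.uint8);c[:,:400]=a;c[:320,400:]=b;cv2.imwrite("pics/open.png",c)
```

```text
scene spray_seat [(array([200.2, 338.4]), 0.58)]
scene amber_seat [(array([193.3, 310.3]), 0.47)]
scene white_seat [(array([212.3, 369.3]), 0.71), (array([224.2, 331.2]), 0.16)]
scene cover_rail [(array([288.1, 303.6]), 0.82)]
-0.08 [[369.9, 213.0], [373.8, 193.1]]
0 [[339.8, 202.0], [340.8, 181.3]]
0.08 [[310.1, 191.2], [308.2, 169.6]]
[[302.39349257 285.81599337]]
top spray_seat [(array([238.5, 289.1]), 0.64), (array([239.8, 306.1]), 0.54)]
top amber_seat [(array([267.4, 287.6]), 0.65)]
top white_seat [(array([213.2, 289.3]), 0.58), (array([240.6, 291. ]), 0.54)]
top cover_rail [(array([232.8, 379.3]), 0.95), (array([243.2, 306.4]), 0.3)]
-0.08 [[287.5, 211.6], [284.2, 199.7]]
0 [[287.6, 239.6], [284.2, 230.7]]
0.08 [[287.7, 268.0], [284.3, 262.2]]
[[377.06650839 234.60582193]]
```

View pics/open.png

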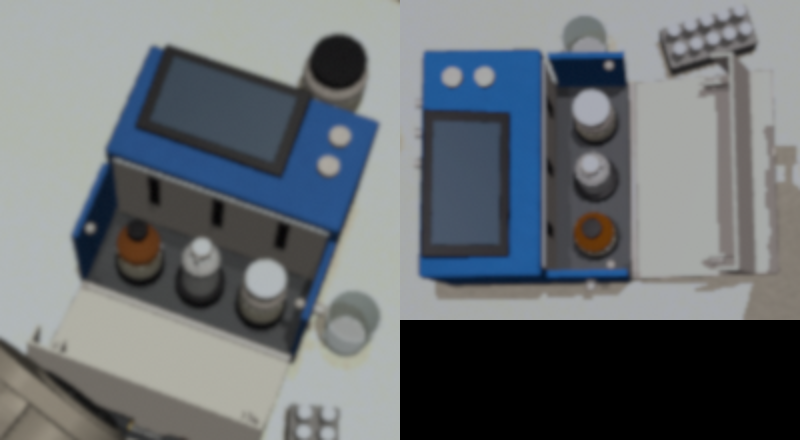

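The open view shows the cover down and the canister in the middle seat. The cap is at scene (341,183) and top (285,231), so the target is y=0 with its top at roughly 0.165.

Run:
```python
from h import *
print(tri([ray("scene",(183,341)),ray("top",(231.5,285.5))]),s2w([.052,0,.165],POSE))
print(row(tcp(.052,0,.27),now()),row(tcp(.052,0,.205),now()))
```

```text
(array([0.53065528, 0.05049771, 0.1622323 ]), [0.0012431821724457318, 0.0012431821724460106]) [[0.53045609 0.05228742 0.165     ]]
[ 0.934 -0.001  0.23   0.    -0.245 -0.002] [ 0.879 -0.001  0.44   0.    -0.245 -0.002]
```

```bash
python3 -m creep '0.12 0 0.03 0 -0.05 0 -1;0.24 0 0.06 0 -0.1 0 -1;0.36 0 0.09 0 -0.15 0 -1;0.48 0 0.12 0 -0.2 0 -1;0.6 0 0.15 0 -0.245 0 -1;0.72 0 0.18 0 -0.245 0 -1;0.84 0 0.21 0 -0.245 0 -1;0.934 0 0.23 0 -0.245 0 -1;0.91 0 0.33 0 -0.245 0 -1;0.88 0 0.44 0 -0.245 0 -1;0.88 0 0.44 0 -0.245 0 -1;0.88 0 0.44 0 -0.245 0 -1;0.88 0 0.44 0 -0.245 0 -1;0.88 0 0.44 0 -0.245 0 -1'
python3 - <<'E'
from h import *
print(tip(),manip.get_state()['force'],row(tcp(.052,0,.17),now()))
E
```

```text
clock: 10.37
ee_pos: [0.5318, 0.0526, 0.2869]
orientation: [3.139, -0.0, 1.59]
force: [-0.9, 0.6, 0.8]
grip_width: 0.0006
gripper_force: 0.0
[ 0.0523 -0.0016  0.2069] [-0.8952722   0.56167062  0.84515133] [-0.001 -0.005  0.123  0.003 -0.    -0.002]
```

Descending to feel for the cap.

```bash
python3 -m creep '0 -0.005 0.04 0 0 0 -1;0 -0.005 0.08 0 0 0 -1;0 -0.005 0.1 0 0 0 -1;0 -0.005 0.12 0 0 0 -1;0 -0.005 0.13 0 0 0 -1;0 -0.005 0.14 0 0 0 -1;0 -0.005 0.145 0 0 0 -1;0 -0.005 0.145 0 0 0 -1'
python3 - <<'E'
from h import *
print(tip(),manip.get_state()['force'])
E
```

```text
clock: 11.03
ee_pos: [0.5291, 0.0527, 0.2416]
orientation: [-3.141, 0.0, 1.591]
force: [-3.0, -0.3, 5.6]
grip_width: 0.0006
gripper_force: 2.8
[0.0524 0.0014 0.1616] [-3.00295342 -0.32690577  5.60312616]
```

```bash
python3 -m creep '0 0 0.006 0 0 0 -1;0 0 0.012 0 0 0 -1;0 0 0.018 0 0 0 -1;0 0 0.022 0 0 0 -1;0 0 0.022 0 0 0 -1'
python3 -c "
from h import *
print(tip(),manip.get_state()['force'])"
python3 -m creep '0 0 0.005 0 0 0 -1;0 0 0.008 0 0 0 -1;0 0 0.008 0 0 0 -1'
python3 -c "
from h import *
print(tip(),manip.get_state()['force'])"
```

```text
clock: 11.45
ee_pos: [0.5292, 0.0528, 0.2366]
orientation: [-3.142, 0.001, 1.591]
force: [-7.0, -1.3, 17.5]
grip_width: 0.0003
gripper_force: 8.2
[0.0524 0.0013 0.1566] [-6.9840942  -1.25056993 17.50469355]
clock: 11.7
ee_pos: [0.5292, 0.0529, 0.2364]
orientation: [3.141, 0.003, 1.591]
force: [-15.2, -3.4, 36.3]
grip_width: 0.0003
gripper_force: 18.2
[0.0524 0.0012 0.1564] [-15.17711814  -3.36971689  36.30433668]
```

```bash
python3 -m creep '0 0 -0.003 0 0 0 -1;0 0 -0.003 0 0 0 -1;0 0 -0.03 0 0 0 -1;0 0 -0.08 0 0 0 -1;0 0 -0.2 0 0 0 -1;0 0 -0.33 0 0 0 -1;0 0 -0.4 0 0 0 -1;0 0 -0.4 0 0 0 -1;0 0 -0.4 0 0 0 -1'
python3 - <<'E'
from h import *
print(tip(),manip.get_state()['force'],row(tcp(-.175,0,.27),now()),row(tcp(-.175,0,.169),now()))
E
```

```text
clock: 12.45
ee_pos: [0.5298, 0.0528, 0.3537]
orientation: [3.138, 0.0, 1.591]
force: [0.4, -0.3, 0.2]
grip_width: 0.0009
gripper_force: 0.0
[0.0525 0.0003 0.2737] [ 0.40167892 -0.33372231  0.15990692] [-0.758  0.003  0.013  0.003  0.    -0.002] [-0.758  0.002  0.349  0.003  0.    -0.002]
```

```bash
python3 -m creep '-0.12 0 0 0 0 0 -1;-0.25 0 0 0 0 0 -1;-0.38 0 0 0 0 0 -1;-0.5 0 0 0 0 0 -1;-0.63 0 0 0 0 0 -1;-0.76 0 0.013 0 0 0 -1;-0.76 0 0.013 0 0 0 -1;-0.76 0 0.1 0 0 0 -1;-0.76 0 0.2 0 0 0 -1;-0.76 0 0.29 0 0 0 -1;-0.76 0 0.349 0 0 0 -1;-0.76 0 0.349 0 0 0 -1;-0.76 0 0.349 0 0 0 -1;-0.76 0 0.349 0 0 0 -1'
python3 - <<'E'
from h import *
st=now();print(tip(),manip.get_state()['force'])
for q in np.r_[1.25:.25:-.1,.3,.2]:
    c=cov([.085,0,.170],q)[0]+[-.010,0,0]
    print(round(q,2),np.round(c,4),row(tcp(c[0],0,c[2]),st))
E
```

```text
clock: 13.62
ee_pos: [0.5342, -0.1751, 0.2482]
orientation: [3.141, -0.0, 1.591]
force: [0.1, 0.5, 0.3]
grip_width: 0.0005
gripper_force: 0.0
[-0.1754  0.0012  0.1682] [0.12165963 0.46993677 0.31666912]
1.25 [-0.1445  0.      0.1693] [ 0.103  0.004 -0.004  0.    -0.    -0.001]
1.15 [-0.1304  0.      0.182 ] [ 0.15   0.004 -0.046  0.    -0.    -0.001]
1.05 [-0.1152  0.      0.1933] [ 0.201  0.004 -0.084  0.    -0.    -0.001]
0.95 [-0.0988  0.      0.203 ] [ 0.255  0.004 -0.116  0.    -0.    -0.001]
0.85 [-0.0816  0.      0.2111] [ 0.313  0.004 -0.143  0.    -0.    -0.001]
0.75 [-0.0637  0.      0.2173] [ 0.372  0.004 -0.164  0.    -0.    -0.001]
0.65 [-0.0452  0.      0.2218] [ 0.434  0.004 -0.179  0.    -0.    -0.001]
0.55 [-0.0264  0.      0.2244] [ 0.497  0.004 -0.187  0.    -0.    -0.001]
0.45 [-0.0074  0.      0.225 ] [ 0.56   0.003 -0.189  0.    -0.    -0.001]
0.35 [0.0116 0.     0.2238] [ 0.623  0.003 -0.185  0.    -0.    -0.001]
0.3 [0.021  0.     0.2225] [ 0.655  0.003 -0.181  0.    -0.    -0.001]
0.2 [0.0395 0.     0.2185] [ 0.716  0.003 -0.168  0.    -0.    -0.001]
```

```bash
python3 -m creep '0.05 0.004 0 0 0 0 -1;0.08 0.004 0 0 0 0 -1;0.103 0.004 -0.002 0 0 0 -1;0.12 0.004 -0.015 0 0 0 -1;0.135 0.004 -0.03 0 0 0 -1;0.15 0.004 -0.044 0 0 0 -1;0.175 0.004 -0.063 0 0 0 -1;0.201 0.004 -0.082 0 0 0 -1;0.228 0.004 -0.098 0 0 0 -1;0.255 0.004 -0.114 0 0 0 -1'
python3 - <<'E'
from h import *
print(tip(),manip.get_state()['force'])
f=vision.grab_frame('top')
print([(d['centre'],d['p']) for d in finder.spot_point('top','cover_rail')[:1]],[proj('top',s2w(cov([-.004,0,.2],q),POSE)).round(1).tolist() for q in(.9,1,1.1,1.25)])
E
```

```text
clock: 14.45
ee_pos: [0.5335, -0.101, 0.2831]
orientation: [3.141, 0.004, 1.589]
force: [-1.5, -6.3, 0.1]
grip_width: 0.0005
gripper_force: 2.5
[-0.1017  0.0003  0.2031] [-1.50675523 -6.277793    0.06237697]
[] [[[367.4, 230.6]], [[371.2, 231.7]], [[374.1, 232.8]], [[377.1, 234.6]]]
```

```bash
python3 -m creep '0.03 0 -0.014 0 0 0 -1;0.058 0 -0.027 0 0 0 -1;0.088 0 -0.037 0 0 0 -1;0.117 0 -0.046 0 0 0 -1;0.148 0 -0.054 0 0 0 -1;0.179 0 -0.06 0 0 0 -1;0.21 0 -0.064 0 0 0 -1;0.242 0 -0.067 0 0 0 -1;0.273 0 -0.068 0 0 0 -1;0.305 0 -0.068 0 0 0 -1;0.336 0 -0.066 0 0 0 -1;0.368 0 -0.064 0 0 0 -1;0.4 0 -0.059 0 0 0 -1;0.4 0 -0.059 0 0 0 -1'
python3 - <<'E'
from h import *
print(tip(),manip.get_state()['force'])
f=vision.grab_frame('top');cv2.imwrite('pics/t5.png',f[150:310,190:400])
print([(d['centre'],d['p']) for d in finder.spot_point('top','cover_rail')[:1]],[proj('top',s2w(cov([-.004,0,.2],q),POSE)).round(1).tolist() for q in(.2,.3,.4,.5,.7)])
E
```

```text
clock: 15.72
ee_pos: [0.5306, 0.0245, 0.3025]
orientation: [3.14, -0.001, 1.594]
force: [-8.7, 3.9, 17.4]
grip_width: 0.0005
gripper_force: 7.9
[0.0243 0.0004 0.2225] [-8.65702776  3.87442895 17.40318263]
[([225.9, 331.2], 0.68)] [[[322.4, 225.7]], [[330.4, 226.0]], [[338.0, 226.5]], [[345.1, 227.1]], [[357.7, 228.7]]]
```

View pics/t5.png

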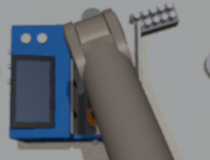

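The finder puts the rail at column 331, which means the cover is at about 0.3 rad. I'll now go round to the front of the rail.

```bash
python3 -m creep '0 0 -0.05 0 0 0 -1;0 0 -0.15 0 0 0 -1;0 0 -0.23 0 0 0 -1;-0.1 0 -0.23 0 0 0 -1;-0.22 0 -0.23 0 0 0 -1;-0.34 0 -0.23 0 0 0 -1;-0.45 0 -0.23 0 0 0 -1;-0.45 0 -0.23 0 0 0 -1;-0.45 0 -0.15 0 0 0 -1;-0.45 0 -0.05 0 0 0 -1;-0.45 0 0.05 0 0 0 -1;-0.45 0 0.05 0 0 0 -1;-0.45 0 0.05 0 0 0 -1'
python3 - <<'E'
from h import *
st=now();print(tip(),manip.get_state()['force'])
for x in(-.08,-.04,-.03,-.018): print(x,row(tcp(x,0,.208),st))
f=vision.grab_frame('top')
print([(d['centre'],d['p']) for d in finder.spot_point('top','cover_rail')[:1]])
E
```

```text
clock: 16.9
ee_pos: [0.5333, -0.1133, 0.2843]
orientation: [-3.139, -0.001, 1.592]
force: [-0.4, 0.9, 0.8]
grip_width: 0.0003
gripper_force: 0.0
[-0.1136  0.001   0.2043] [-0.36849489  0.86620473  0.79936228]
-0.08 [ 0.112  0.002 -0.012 -0.002 -0.001 -0.001]
-0.04 [ 0.246  0.002 -0.012 -0.002 -0.001 -0.001]
-0.03 [ 0.279  0.002 -0.012 -0.002 -0.001 -0.001]
-0.018 [ 0.319  0.002 -0.012 -0.002 -0.001 -0.001]
[([226.3, 330.2], 0.74)]
```

```bash
python3 -m creep '0.06 0 -0.012 0 0 0 -1;0.1 0 -0.012 0 0 0 -1;0.13 0 -0.012 0 0 0 -1;0.16 0 -0.012 0 0 0 -1;0.19 0 -0.012 0 0 0 -1;0.215 0 -0.012 0 0 0 -1;0.23 0 -0.012 0 0 0 -1;0.24 0 -0.012 0 0 0 -1;0.25 0 -0.012 0 0 0 -1;0.258 0 -0.012 0 0 0 -1;0.266 0 -0.012 0 0 0 -1;0.274 0 -0.012 0 0 0 -1;0.282 0 -0.012 0 0 0 -1;0.29 0 -0.012 0 0 0 -1;0.297 0 -0.012 0 0 0 -1;0.304 0 -0.012 0 0 0 -1;0.31 0 -0.012 0 0 0 -1;0.316 0 -0.012 0 0 0 -1'
python3 - <<'E'
from h import *
print(tip(),manip.get_state()['force'])
E
```

```text
clock: 18.5
ee_pos: [0.5322, -0.0225, 0.2888]
orientation: [3.141, 0.004, 1.587]
force: [0.8, -4.9, 3.1]
grip_width: 0.0002
gripper_force: 2.4
[-2.310e-02 -1.000e-04  2.088e-01] [ 0.76480409 -4.94286566  3.10173109]
```

```bash
python3 -m creep '0.005 0 0 0 0 0 -1;0.01 0 0 0 0 0 -1;0.015 0 0 0 0 0 -1;0.015 0 0 0 0 0 -1'
python3 -c "
from h import *
print(tip(),manip.get_state()['force'])"
python3 -m creep '0.004 0 0 0 0 0 -1;0.008 0 0 0 0 0 -1;0.012 0 0 0 0 0 -1;0.012 0 0 0 0 0 -1'
python3 -c "
from h import *
print(tip(),manip.get_state()['force'])"
```

```text
clock: 18.83
ee_pos: [0.5319, -0.018, 0.2883]
orientation: [-3.141, 0.005, 1.588]
force: [0.1, -12.1, 6.6]
grip_width: 0.0004
gripper_force: 6.4
[-1.870e-02  1.000e-04  2.083e-01] [  0.14256127 -12.09917599   6.5898147 ]
clock: 19.17
ee_pos: [0.5319, -0.0177, 0.2883]
orientation: [-3.141, 0.009, 1.585]
force: [-0.4, -21.1, 7.8]
grip_width: 0.0004
gripper_force: 10.4
[-1.870e-02  1.000e-04  2.084e-01] [ -0.41206333 -21.0689024    7.78864965]
```

```bash
python3 -m creep '0.006 0 0 0 0 0 -1;0.01 0 0 0 0 0 -1;0.01 0 0 0 0 0 -1'
python3 -c "
from h import *
print(tip(),manip.get_state()['force'])"
python3 -m creep '-0.02 0 0 0 0 0 -1;-0.1 0 0 0 0 0 -1;-0.2 0 0 0 0 0 -1;-0.3 0 -0.1 0 0 0 -1;-0.4 0 -0.2 0 0 0 -1;-0.5 0 -0.3 0 0 0 -1;-0.6 0 -0.3 0 0 0 -1;-0.6 0 -0.3 0 0 0 -1;-0.6 0 -0.3 0 0 0 -1'
python3 - <<'E'
from h import *
im=[]
for n in("scene","top"):
    f=vision.grab_frame(n);im.append(f);f0=cv2.imread(f"pics/{n}0.png")
    print(n,[(d['centre'],d['p']) for d in finder.spot_point(n,'cover_rail')[:1]])
    im.append(f0)
a=[cv2.resize(x,None,fx=2,fy=2) for x in(im[0][70:250,260:450],im[1][70:250,260:450])]
cv2.imwrite("pics/end.png",np.hstack(a))
E
```

```text
clock: 19.42
ee_pos: [0.5319, -0.0174, 0.2884]
orientation: [-3.14, 0.012, 1.583]
force: [-0.2, -27.0, 10.1]
grip_width: 0.0008
gripper_force: 13.7
[-1.870e-02  2.000e-04  2.084e-01] [ -0.17870167 -26.97675311  10.10919008]
clock: 20.17
ee_pos: [0.535, -0.1888, 0.3775]
orientation: [-3.141, -0.002, 1.588]
force: [-0.6, 1.5, -1.8]
grip_width: 0.0004
gripper_force: 0.0
scene [([194.0, 335.7], 0.77)]
top [([224.8, 305.2], 0.71)]
```

View pics/end.png

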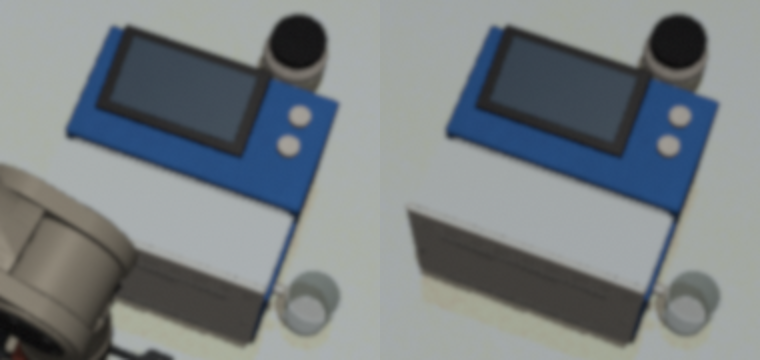

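The final view shows the cover as it was at the start: its right rail corner is at crop (263,290), against (643,290) in the start image, offset by 380. The arm is clear, so I'm handing in.

```bash
python3 -c "
from rig import manip
print(manip.close_job())"
```

```text
the job is handed in; nothing more can be done
None
```

I opened the cover to its stop, pressed the cap to its stop and released it, and pushed the cover shut. I then handed the job in after about 20 s, with readings up to about 36 N. The final picture shows the cover as at the start, but I did not see the cap spring back or check every bystander afterwards, and no verdict came back.

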